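Set out the wax for the next joint

TASK

Set out the wax for the next joining job at the steel bench block: lay the thickest wax block flat on the middle of the bench block, and the thinnest one flat and centred on top of it, lengths in line. Lay the middle-thickness wax block flat on the desk halfway along the straight line between the bench block and the spirit lamp that will warm it, and lay the tape roll flat on the desk straight behind the middle of the bench block's far side (the side away from the robot), about 25 mm clear of it. Do not shift the lighter or the snips, and let go of everything.

Things in the scene. Friction and masses are not known exactly. Their poses are not given: they have to be found in the camera images.
- bench_block: fixed plain steel bench block, 80 x 80 mm, top face 20 mm above the desk. Origin at the centre of its underside on the desk; +x points to its far side (away from the robot), +y to its left side, z up; it stands turned by up to about 9 degrees
- spirit_lamp: fixed small spirit lamp, purple round base with a capped burner, 67 mm across, 78 mm high. Origin at the centre of its underside on the desk. It stands beside the bench block, straight out from its left or its right side, with its centre 232 to 240 mm from the bench block's; an olive tin stands on the other side
- grit_tin: fixed round olive tin of black grit, 87 mm across, 45 mm high, not used; origin at the centre of its underside. It stands on the side of the bench block where the lamp is not
- thick_block: the thickest wax block, 30 mm (own x) x 46 mm (own y, length) x 26 mm high, blue wax, the shortest seen from above; origin at the centre of its underside
- middle_block: the wax block of middle thickness, 32 mm (own x) x 52 mm (own y, length) x 20 mm high, green wax; origin at the centre of its underside
- thin_block: the thinnest wax block, 26 mm (own x) x 60 mm (own y, length) x 14 mm high, green wax, the longest and narrowest seen from above; origin at the centre of its underside
- tape_roll: roll of masking tape lying flat, 62 mm outer diameter, 18 mm high; origin at the centre of its underside
- lighter: lighter lying on the desk, 24 x 76 mm (length along own y) x 12 mm high, loose, a bystander; origin at the centre of its underside
- snips: small pliers-like snips with pale handles lying on the desk near the robot, 44 x 110 mm (length along own y) x 11 mm high, loose, a bystander; origin at the centre of the underside
Mind the look-alikes: they are no part of the job. What is shaped like the bench_block but orange or turquoise is not meant.

How it is judged (in metres and radians):
At the end, for the whole second after the job is handed in: Thick block flat on bench block, centres within 12 mm; thin flat on it, within 10 mm and 15 degrees; middle block flat on desk, within 135 mm of bench block and lamp and 18 mm of their line; tape flat, 10-40 mm behind the far side, 15 mm of its middle; snips, lighter unmoved (15 mm); at rest (horizontal distance between thick_block and bench_block below 0.012 m and z of thick_block in the frame of bench_block between 0.017 and 0.024 m and angle between each of thick_block, thin_block, middle_block, tape_roll's own z axis and vertical below 0.1 rad and horizontal distance between thin_block and thick_block below 0.01 m and z of thin_block in the frame of thick_block between 0.023 and 0.03 m and angle between the y axis of thin_block and the y axis of thick_block, either way round below 0.26 rad and x of middle_block in the frame of bench_block between -0.018 and 0.018 m and horizontal distance between middle_block and bench_block below 0.135 m and horizontal distance between middle_block and spirit_lamp below 0.135 m and height (world z) of each of middle_block, tape_roll below 0.004 m and x of tape_roll in the frame of bench_block between 0.081 and 0.111 m and y of tape_roll in the frame of bench_block between -0.015 and 0.015 m and linear speed of each of thick_block, thin_block, middle_block, tape_roll below 0.02 m/s and distance of each of lighter, snips from where it was at the start of the episode below 0.015 m); the robot touches nothing.
It fails at once if the lighter is shifted by more than 15 mm (distance of lighter from where it was at the start of the episode above 0.015 m).
It fails at once if the snips are shifted by more than 15 mm (distance of snips from where it was at the start of the episode above 0.015 m).
It also fails if it takes over 101 s, if anything falls off the work surface, if the arm or the gripper's body presses on something with over 40 N, if the wrist force passes 120 N, or if a joint passes its speed limit or range.

ROBOT

A 7-joint arm with a two-finger parallel gripper is mounted at the origin on a cart in front of the work surface, level with it; the furniture and walls round the work are solid. World frame = base frame: x ahead of the robot, y to its left, z up, the work surface at z = 0. Lengths are in mm, angles in rad, forces in N, time in s.
With the tool pointing down it reaches from about 400 to 850 mm from the base axis. Payload 4.5 kg.
Tool frame: the origin (TCP) lies at the very end of the fingers, on their centre line; the grasp point (between the pads) lies 19 mm behind it (env.pinch_z is the distance from the TCP to the grasp point, in mm); x points along the fingers, z is the direction in which the jaws open and shut, and the axes are right-handed (so a half turn about x gives the same grasp; the last joint's range is limited). The gripper opens to 88 mm and grips with 3 to 60 N. Pads are 18 mm wide; open, the fingers measure 123 mm over their backs; the gripper's body (75 mm by 187 mm) begins 45 mm behind the grasp point.
Start: joints at [1.269, 0.689, -0.195, 1.565, 0.157, 0.902, -0.215], TCP at [205.982, -590.106, 238.743] pointing down, gripper open.
Joint ranges: [-3.01, 3.01], [-0.46, 2.08], [-1.47, 1.51], [0.13, 2.56], [-1, 4.14], [0.04, 2.09], [-2.66, 2.66]. Speed limits (rad/s): [2.57, 2.57, 3.14, 3.14, 3.14, 3.14, 3.14].

INTERFACE

Orientations are given as a unit quaternion [w, x, y, z].
In Python, from bench import env gives the robot as it stands.
- The arm moves only by the shell command python3 -m handwheel 'ROWS' [OPENING]. ROWS is JSON, one flat list of numbers, 6 for each row, row after row: the shift along the tool's x, y, z in mm, then the turn, a rotation vector about the tool's x, y, z in degrees. A call has 1 to 10 rows; each row is the pose to reach, as a shift and turn from the pose commanded when the call began, along the tool's axes at that moment; what a row does not reach only later rows make up. A row lasts 1/10 s, in which the tool goes at most 50 mm and 8.59 degrees, less where a joint would pass 70% of its speed; a pose out of reach is approached as far as the arm can. A call with a gripper value outside its range is refused whole. OPENING is the opening, from 0 (shut) to 1 (fully open), set as the call begins (- or left out, the last holds). The fingers move at their own pace and stop on an object; the grip force is fixed at half the most. Time passes only in rows, so rows that repeat a pose let the fingers close. It gives the time, the measured TCP pose, the force and the opening at its end, in the units of the state.
- env.get_obs(): the state, without advancing time (a new reading comes with each control period).
- env.get_image(name): name is "side" or "top" or "wrist"; returns the picture (400x640x3 uint8, red, green, blue); there is no depth.
- env.camera_params(name): a dict with "camera_matrix" (3x3 intrinsics, pixels), "D" ([k1, k2, p1, p2, k3] as OpenCV has them; the pictures are not rectified), "origin" and "rotation" of the camera in the world. Camera axes: x right, y down, z forward; pixel columns grow to the right and rows downward; lengths in mm; the calibration is good to about 2 mm. A picture is of the moment at which its call begins: read the wrist's pose just before it. camera_params takes no time and is no camera call; for the wrist camera it gives the pose at the moment of the call.
- env.job_done(): hands the job in, once; it reports no verdict.
Trained networks look in the newest picture that a camera, given by its name, has taken for a name from the list of things; names that differ only in an ending like _2 or _b are one class to them, and where a whole thing is asked for, a point or a joint stands for the part that bears it (a point fixed in the world has none). Each returns a list of dicts, best first, with "conf" (0 to 1); they miss things now and then, are a little off and sometimes report something else, mostly with a low value. They report only what shows in the picture. A call takes as long as a camera call. They do not tell look-alikes from the thing itself.
- env.boxes_of(camera, query): "centre" ([x, y, z] in mm, in world coordinates, good to about 4 mm: the middle of the surface that is visible of it).
- env.silhouettes(camera, query): "mask" (400x640 bool, what is visible of it).
The state is a dict: "clock": time; "joint_pos": joint angles; "qvel": joint speeds; "joint_efforts": joint torques, N m; "ee_pos": TCP position; "tool_rot": TCP orientation; "force": force on the tool from outside, world axes, zero at the start; "torque": the same for the moment, N m; "width": opening from 0.0 (shut) to 1.0 (fully open).
Only numpy, scipy, OpenCV 4.12 (cv2) and the standard library are available. Lean on these libraries where they do the work, as an engineer would, in place of code of your own. Each camera call takes 0.05 s, during which the arm holds its last target. There are 200 camera calls.

## Working session

There is one attempt and no reset: what is moved stays moved. The work goes in short steps, Python scripts to look and compute and a shell command to move; the robot and the scene stay as the last step left them, time stands still between calls to the robot, and variables do not carry over. Pictures are saved under pics/ and viewed, and the job is handed in when it is done.

```bash
ls; mkdir -p pics; python3 - <<'E'
from bench import env
import cv2
o=env.get_obs(); print(o)
for n in ("top","side","wrist"):
    cv2.imwrite(f"pics/{n}0.png",env.get_image(n)[:,:,::-1])
    p=env.camera_params(n); print(n,p)
E
```

```text
pics
{'clock': 0.0, 'joint_pos': array([ 1.26884281,  0.68997682, -0.19450506,  1.56636605,  0.15729528,
        0.90251776, -0.21510442]), 'qvel': array([ 5.43843060e-04,  5.77176185e-05, -2.75189046e-03,  1.02522362e-03,
       -7.12025781e-04, -2.09046032e-03, -2.43944076e-03]), 'joint_efforts': array([-5.04517611e-04, -5.27566588e+01, -1.26738299e+00, -1.53434247e+01,
       -5.27245249e-02,  6.48761401e-03,  2.02627421e-04]), 'ee_pos': array([ 205.65796893, -589.50423787,  237.90842643]), 'tool_rot': array([ 0.57596147,  0.40974698,  0.57709896, -0.40906307]), 'force': array([-0.22365793, -0.15543018,  0.59807755]), 'torque': array([ 0.02964757,  0.01380765, -0.05153993]), 'width': 0.9988964002759367}
top {'camera_matrix': array([[462.13996831,   0.        , 318.27008299],
       [  0.        , 462.13996831, 194.77167172],
       [  0.        ,   0.        ,   1.        ]]), 'D': array([0.04618662, 0.        , 0.        , 0.        , 0.        ]), 'origin': array([ 449.6999836 ,   -4.01608272, 1340.70724706]), 'rotation': array([ 0.00972453, -0.70495059,  0.70870051, -0.02633786])}
side {'camera_matrix': array([[492.77841424,   0.        , 323.98724439],
       [  0.        , 492.77841424, 199.15540355],
       [  0.        ,   0.        ,   1.        ]]), 'D': array([-0.1091935,  0.       ,  0.       ,  0.       ,  0.       ]), 'origin': array([ -240.1113549 , -1153.59866994,   892.68475419]), 'rotation': array([-0.46494872,  0.83485877, -0.25694733,  0.14426225])}
wrist {'camera_matrix': array([[352.66804416,   0.        , 316.1349819 ],
       [  0.        , 352.66804416, 200.61319321],
       [  0.        ,   0.        ,   1.        ]]), 'D': array([-0.03046097,  0.        ,  0.        ,  0.        ,  0.        ]), 'origin': array([ 268.80293508, -566.9870692 ,  384.95150011]), 'rotation': array([ 0.10856161,  0.80843988, -0.57323916, -0.07769302])}
```

View pics/top0.png

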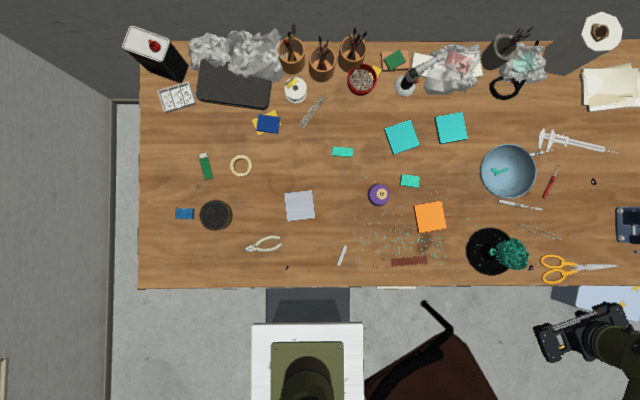

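View pics/side0.png

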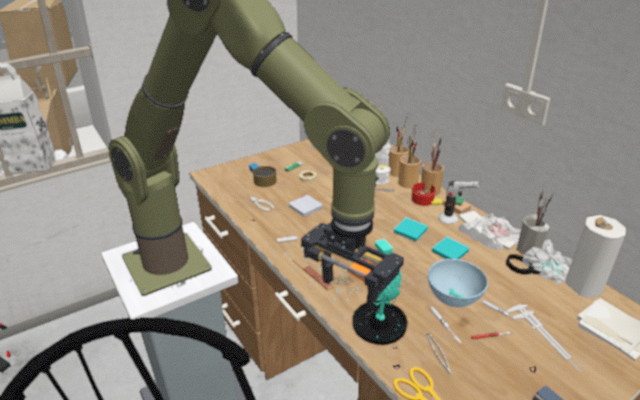

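View pics/wrist0.png

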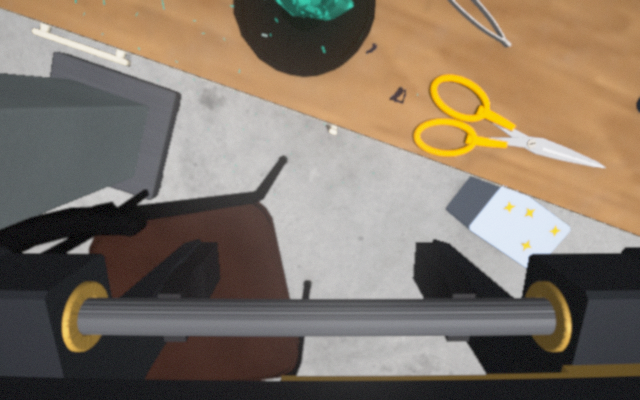

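The top view (up = +x, left = +y) shows:
- Fixed things: steel block (299,205), lamp (379,195), tin (215,215).
- Tape roll (241,166), lighter (206,166) and snips (265,243).
- Block candidates: blue (185,214) and (268,124), green (342,152) and (410,181), plus a crumb in the bowl (498,171).
- Bench block look-alikes: turquoise (402,137) and (452,127), orange (430,216).

Next I'll take measurements and one close crop.

```bash
cat > h.py <<'E'
from bench import env
import numpy as np, cv2
from scipy.spatial.transform import Rotation as R
def rot(q): return R.from_quat([q[1],q[2],q[3],q[0]]).as_matrix()
def on_plane(p,uv,z):
    "pixels -> world points (mm) on height z"
    uv=np.asarray(uv,float).reshape(-1,1,2)
    n=cv2.undistortPoints(uv,p["camera_matrix"],p["D"]).reshape(-1,2)
    d=np.c_[n,np.ones(len(n))]@rot(p["rotation"]).T
    return p["origin"]+d*((z-p["origin"][2])/d[:,2])[:,None]
def project(p,X):
    M=rot(p["rotation"]).T
    return cv2.projectPoints(np.asarray(X,float).reshape(-1,3),cv2.Rodrigues(M)[0],-M@p["origin"],p["camera_matrix"],p["D"])[0].reshape(-1,2)
def rect(p,mask,z):
    "minAreaRect of the mask on plane z: centre, sizes, direction (deg, world) of long side"
    c=max(cv2.findContours(mask.astype(np.uint8),0,1)[0],key=cv2.contourArea).reshape(-1,2)
    w=on_plane(p,c,z)[:,:2].astype(np.float32)
    (cx,cy),(a,b),_=r=cv2.minAreaRect(w); bx=cv2.boxPoints(r)
    e=max([bx[1]-bx[0],bx[2]-bx[1]],key=np.linalg.norm)
    return np.round([cx,cy,a,b,np.degrees(np.arctan2(e[1],e[0]))%180],1)
def tool():
    o=env.get_obs(); return o,np.array(o["ee_pos"]),rot(o["tool_rot"])
E
python3 - <<'E'
from h import *
im=env.get_image("top"); p=env.camera_params("top")
Z=dict(bench_block=20,spirit_lamp=78,grit_tin=45,thick_block=26,middle_block=20,thin_block=14,tape_roll=18,lighter=12,snips=11)
for n,z in Z.items():
    for d in env.boxes_of("top",n)[:4]: print(n,"box",np.round(d["centre"]),round(d["conf"],2))
    for d in env.silhouettes("top",n)[:4]:
        print("   mask",rect(p,d["mask"],z),np.round(np.argwhere(d["mask"]).mean(0)[::-1]),round(d["conf"],2))
c=cv2.resize(im[100:270,160:470],None,fx=2.55,fy=2.55,interpolation=cv2.INTER_CUBIC)
cv2.imwrite("pics/crop0.png",c[:,:,::-1])
o,t,M=tool(); print(M.round(3))
E
```

```text
bench_block box [488.  17.  22.] 0.82
bench_block box [ 710. -418.   19.] 0.67
bench_block box [ 455. -353.   21.] 0.58
   mask [ 684.2 -274.6   81.7   84.1  111. ] [401. 136.] 0.74
   mask [489.   19.9  81.8  83.2  95.4] [299. 205.] 0.67
   mask [ 452.4 -352.2   84.4   85.9   99.2] [429. 216.] 0.67
   mask [ 709.2 -417.1   81.6   89.8   99.2] [450. 128.] 0.65
spirit_lamp box [ 520. -203.   21.] 0.76
   mask [ 514.1 -199.2   57.8   52.2   89.7] [378. 194.] 0.56
grit_tin box [461. 254.  36.] 0.75
   mask [462.3 251.5  91.1  80.6  89.7] [215. 214.] 0.91
   mask [ 552.2 -292.2   48.    36.7   89.1] [410. 181.] 0.4
thick_block box [461. 344.  26.] 0.61
   mask [467.2 342.9  50.   33.7  89.7] [184. 213.] 0.71
middle_block box [ 565. -294.   18.] 0.71
   mask [ 557.6 -297.2   54.7   34.    78.4] [409. 180.] 0.53
thin_block box [ 645. -106.   16.] 0.59
   mask [ 642.3 -104.8   57.9   26.2   89.8] [342. 151.] 0.49
tape_roll box [607. 184.  16.] 0.56
tape_roll box [601. 286.  12.] 0.19
   mask [602.9 184.1  61.3  61.5 153.6] [241. 165.] 0.66
lighter box [602. 290.   9.] 0.72
lighter box [ 645. -104.   15.] 0.5
lighter box [ 561. -298.   21.] 0.48
   mask [602.7 289.4  77.2  27.3  17.1] [205. 166.] 0.6
snips box [374. 123.   7.] 0.6
   mask [375.7 125.8  43.5  99.7 104. ] [263. 244.] 0.82
   mask [ 517.5 -209.5   61.1   57.5   44.6] [378. 195.] 0.19
[[-0.     0.944  0.33 ]
 [-0.     0.33  -0.944]
 [-1.    -0.     0.   ]]
```

View pics/crop0.png

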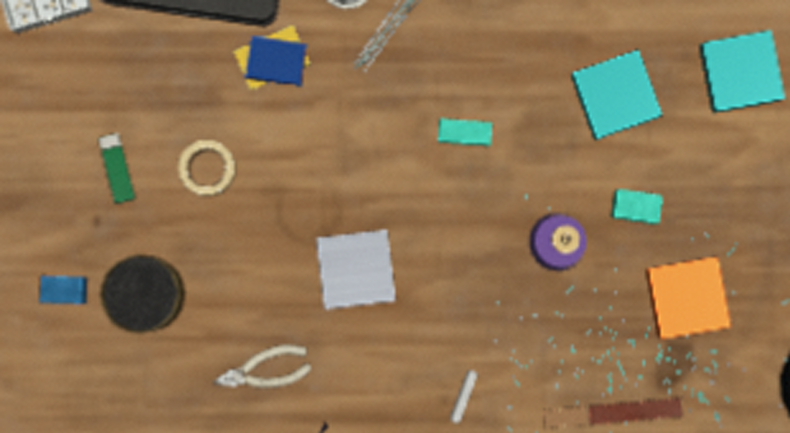

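The true bench block is the grey one at (299,205), since the orange and turquoise ones are look-alikes. Choices for the rest:
- **Thick:** bright blue, 46x30, at (185,214). The dark blue pad on yellow at (268,124) is paper.
- **Thin:** 58x26, at (342,152).
- **Middle:** 53x33, at (410,181).

The lamp is on the right. I'll take the middle block first because it is nearest.

```bash
python3 -m handwheel '[0,426,-158,-60,0,0, 0,426,-158,-60,0,0, 0,426,-158,-60,0,0, 0,426,-158,-60,0,0, 0,426,-158,-60,0,0, 0,426,-158,-60,0,0, 0,426,-158,-60,0,0, 0,426,-158,-60,0,0, 0,426,-158,-60,0,0, 0,426,-158,-60,0,0]' 1
python3 - <<'E'
from h import *
o,t,M=tool(); p=env.camera_params("wrist"); im=env.get_image("wrist"); cv2.imwrite("pics/w1.png",im[:,:,::-1])
print(o["clock"],t.round(1),M.round(3),o["joint_pos"].round(2),p["origin"].round(1),rot(p["rotation"])[:,2].round(3))
for n,z in dict(middle_block=20,spirit_lamp=78,thin_block=14).items():
    for d in env.silhouettes("wrist",n)[:3]: print(n,rect(p,d["mask"],z),np.round(np.argwhere(d["mask"]).mean(0)[::-1]),round(d["conf"],2))
E
```

```text
clock: 2.1
ee_pos: [562.4, -292.2, 239.3]
tool_rot: [0.706, 0.065, 0.702, -0.06]
force: [0.7, 0.9, -0.2]
width: 1.0
2.1 [ 562.4 -292.2  239.3] [[ 0.006  0.176  0.984]
 [ 0.005  0.984 -0.176]
 [-1.     0.006  0.005]] [ 0.66  0.73 -0.46  1.53  0.36  0.96 -0.08] [ 572.2 -225.6  386.6] [-0.04  -0.256 -0.966]
middle_block [ 558.  -296.6   55.3   34.4   80.9] [313. 177.] 0.96
spirit_lamp [ 529.  -211.8   51.3   53.4  143.1] [261.  99.] 0.75
```

View pics/w1.png

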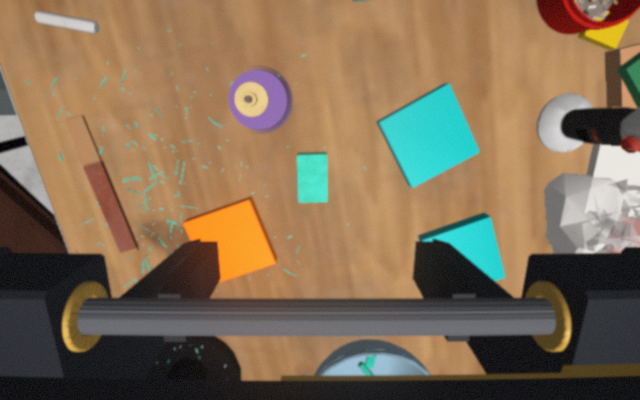

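The wrist view shows the middle block at (313,177), with the orange (230,240) and turquoise (430,135) look-alikes clear of the fingers. At z=20 the top and wrist views agree within 1 mm: (558,-297), length at 80°. I'll descend and grasp, 4 mm off centre away from the lamp.

```bash
python3 -m handwheel '[50,-11,-5,0,0,0, 100,-11,-5,0,0,0, 150,-11,-5,0,0,0, 190,-11,-5,0,0,0, 210,-11,-5,0,0,0, 222,-11,-5,0,0,0, 230,-11,-5,0,0,0, 235,-11,-5,0,0,0, 235,-11,-5,0,0,0]' 1
python3 -m handwheel '[0,0,0,0,0,0, 0,0,0,0,0,0, 0,0,0,0,0,0, 0,0,0,0,0,0, 0,0,0,0,0,0, 0,0,0,0,0,0, 0,0,0,0,0,0, 0,0,0,0,0,0]' 0
```

```text
clock: 3.2
ee_pos: [549.3, -311.1, 4.2]
tool_rot: [0.704, 0.066, 0.704, -0.067]
force: [-0.1, -0.5, 0.3]
width: 1.0
clock: 4.0
ee_pos: [549.3, -310.5, 3.8]
tool_rot: [0.704, 0.066, 0.704, -0.066]
force: [-0.3, 0.4, 0.6]
width: 0.366
```

It gripped at opening 0.366 (32 mm, the width of the block), about 15 mm off centre along the length. I'll lift over the lamp to the midpoint, about (500,-98).

```bash
python3 -m handwheel '[-45,0,0,0,0,0, -90,0,0,0,0,0, -130,0,0,0,0,0, -130,40,-18,-5,0,0, -130,88,-40,-10,0,0, -130,135,-62,-10,0,0, -130,170,-78,-10,0,0, -130,186,-85,-10,0,0, -130,186,-85,-10,0,0, -130,186,-85,-10,0,0]' 0
python3 - <<'E'
from h import *
o,t,M=tool(); p=env.camera_params("wrist"); im=env.get_image("wrist"); cv2.imwrite("pics/w2.png",im[:,:,::-1])
print(o["clock"],t.round(1),M.round(3),o["width"])
for n,z in dict(bench_block=20,middle_block=140).items():
    for d in env.silhouettes("wrist",n)[:3]: print(n,rect(p,d["mask"],z),np.round(np.argwhere(d["mask"]).mean(0)[::-1]),round(d["conf"],2))
E
```

```text
clock: 5.0
ee_pos: [500.6, -112.7, 133.8]
tool_rot: [0.707, 0.004, 0.707, -0.005]
force: [0.2, -0.9, 0.4]
width: 0.365
5.0 [ 500.6 -112.7  133.8] [[ 0.     0.013  1.   ]
 [-0.001  1.    -0.013]
 [-1.    -0.001  0.   ]] 0.36480194812248046
bench_block [ 715.1 -265.1   15.8   50.5  110.3] [561. 358.] 0.8
bench_block [489.1   3.7  79.9  49.    6.2] [297.  34.] 0.6
middle_block [500.4 -99.2  59.   34.8  87.6] [318. 233.] 0.64
```

View pics/w2.png

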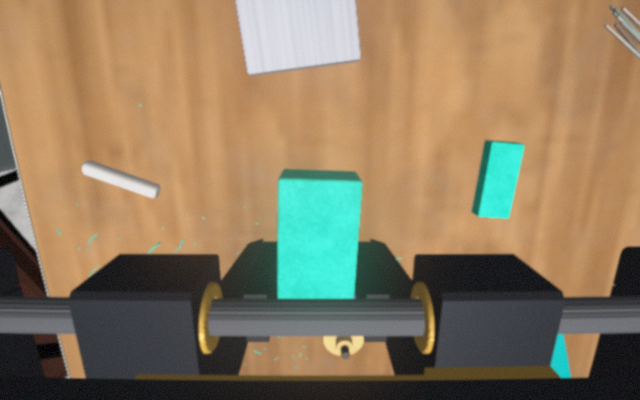

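The middle block is in the jaws at (318,233), centred on about (500,-99). The bench block's near edge shows at the top and the thin block at (498,180). I'll lower it, release, and go on to the thick block.

```bash
python3 -m handwheel '[50,0,0,0,0,0, 90,0,0,0,0,0, 115,0,0,0,0,0, 125,0,0,0,0,0, 129.5,0,0,0,0,0, 129.5,0,0,0,0,0, 129.5,0,0,0,0,0]' 0
python3 -m handwheel '[0,0,0,0,0,0, 0,0,0,0,0,0, 0,0,0,0,0,0, 0,0,0,0,0,0, -20,0,0,0,0,0, -60,0,0,0,0,0, -105,0,0,0,0,0, -150,0,0,0,0,0, -195,30,0,0,0,0]' 1
python3 -m handwheel '[0,50,-3,0,0,0, 0,100,-7,0,0,0, 0,150,-11,0,0,0, 0,200,-15,0,0,0, 0,250,-20,0,0,0, 0,300,-25,0,0,0, 0,350,-27,0,0,0, 0,390,-28,0,0,0, 0,405,-28,0,0,0, 0,405,-28,0,0,0]' 1
python3 - <<'E'
from h import *
o,t,M=tool(); p=env.camera_params("wrist"); im=env.get_image("wrist"); cv2.imwrite("pics/w3.png",im[:,:,::-1])
print(o["clock"],t.round(1),M.round(3),o["joint_pos"].round(2))
for n,z in dict(thick_block=26,lighter=12,grit_tin=45).items():
    for d in env.silhouettes("wrist",n)[:3]: print(n,rect(p,d["mask"],z),np.round(np.argwhere(d["mask"]).mean(0)[::-1]),round(d["conf"],2))
p=env.camera_params("top"); im=env.get_image("top")
for n,z in dict(middle_block=20).items():
    for d in env.silhouettes("top",n)[:3]: print(n,rect(p,d["mask"],z),np.round(np.argwhere(d["mask"]).mean(0)[::-1]),round(d["conf"],2))
E
```

```text
clock: 5.85
ee_pos: [501.3, -112.4, 5.2]
tool_rot: [0.708, 0.005, 0.706, -0.005]
force: [-0.0, -0.6, -1.0]
width: 0.365
clock: 6.75
ee_pos: [500.0, -88.1, 197.6]
tool_rot: [0.707, 0.006, 0.707, -0.008]
force: [1.5, -0.9, -0.0]
width: 0.999
clock: 7.75
ee_pos: [477.2, 323.8, 195.7]
tool_rot: [0.707, 0.004, 0.707, -0.003]
force: [-1.2, -0.1, -0.6]
width: 1.0
7.75 [477.2 323.8 195.7] [[-0.     0.009  1.   ]
 [ 0.001  1.    -0.009]
 [-1.     0.001 -0.   ]] [-0.45  0.7  -0.39  1.75  0.36  0.76 -1.03]
thick_block [466.5 347.1  47.8  31.   88. ] [305. 156.] 0.83
lighter [601.3 291.7  78.2  25.8  14.4] [443. 209.] 0.78
lighter [393.1 121.5  16.6  61.3 109.6] [232. 357.] 0.65
grit_tin [461.7 262.2  94.5  84.7  89.6] [302. 251.] 0.93
middle_block [487.9  19.2  78.4  79.8  95.4] [299. 205.] 0.51
middle_block [500.4 -97.4  51.6  31.6  89.5] [340. 200.] 0.45
```

View pics/w3.png

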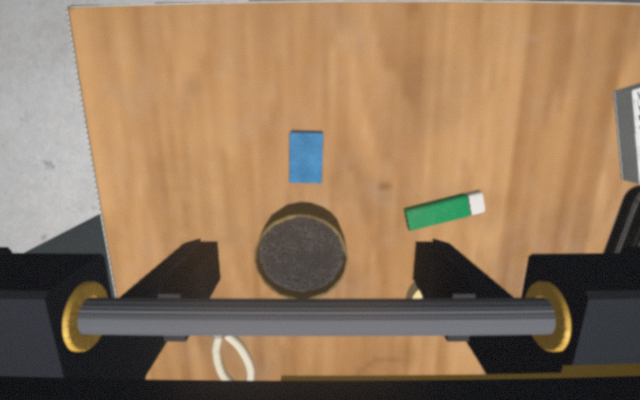

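The middle block rests at (500.4,-97.4), as planned. The wrist view shows the thick block at (305,156), the tin at (302,251) and the lighter at (443,209). The two views agree on (467,345.5) at height 26 once the visible side faces are allowed for.

```bash
python3 -m handwheel '[30,23,-11,0,0,0, 80,23,-11,0,0,0, 130,23,-11,0,0,0, 160,23,-11,0,0,0, 177,23,-11,0,0,0, 186,23,-11,0,0,0, 190,23,-11,0,0,0, 190,23,-11,0,0,0]' 1
python3 -m handwheel '[0,0,0,0,0,0, 0,0,0,0,0,0, 0,0,0,0,0,0, 0,0,0,0,0,0, 0,0,0,0,0,0, 0,0,0,0,0,0, 0,0,0,0,0,0]' 0
python3 -m handwheel '[-45,0,0,0,0,0, -90,0,0,0,0,0, -120,0,0,0,0,0, -120,0,0,0,0,0]' 0
python3 - <<'E'
from h import *
o,t,M=tool(); p=env.camera_params("wrist"); im=env.get_image("wrist"); cv2.imwrite("pics/w4.png",im[:,:,::-1])
print(o["clock"],t.round(1),M.round(3),o["width"])
for n,z in dict(thick_block=146).items():
    for d in env.silhouettes("wrist",n)[:3]: print(n,rect(p,d["mask"],z),np.round(np.argwhere(d["mask"]).mean(0)[::-1]),round(d["conf"],2))
E
```

```text
clock: 8.85
ee_pos: [467.9, 344.2, 6.2]
tool_rot: [0.707, 0.005, 0.707, -0.005]
force: [0.2, 0.2, -0.7]
width: 0.999
clock: 9.55
ee_pos: [467.4, 344.4, 5.8]
tool_rot: [0.707, 0.005, 0.707, -0.005]
force: [0.5, 0.2, -0.1]
width: 0.387
clock: 9.95
ee_pos: [469.5, 346.4, 129.9]
tool_rot: [0.709, 0.007, 0.705, -0.003]
force: [0.8, 0.8, -0.4]
width: 0.344
9.95 [469.5 346.4 129.9] [[ 0.006  0.014  1.   ]
 [ 0.005  1.    -0.014]
 [-1.     0.006  0.006]] 0.34417491600525946
thick_block [468.7 357.5  43.   29.5  89.8] [317. 249.] 0.88
```

View pics/w4.png

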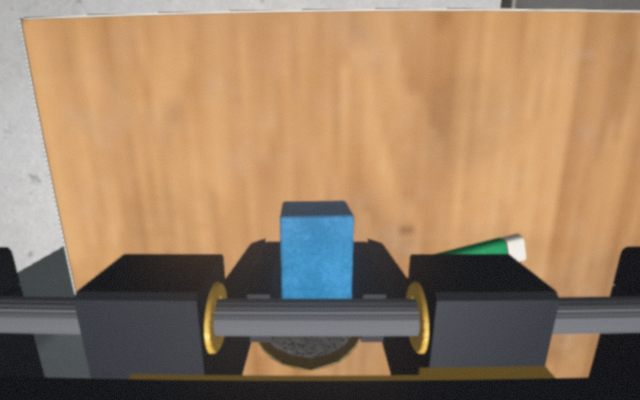

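It held at 0.344 (30 mm), but the grip was still closing when the lift began. I'll check from the picture how high the block sits in the jaws.

```bash
python3 - <<'E'
from h import *
from scipy.optimize import least_squares
p=env.camera_params("wrist"); env.get_image("wrist"); o,t,M=tool(); im=env.get_image("wrist")
cv2.imwrite("pics/w4b.png",cv2.resize(im[180:320,230:400],None,fx=4,fy=4)[:,:,::-1])
print(t,o["width"])
obs=np.array([[281,217],[353,217],[283,203],[351,203]],float)
def X(v):
    x,y,zt=v; return np.array([[x-15,y,zt],[x+15,y,zt],[x-15,y,zt-26],[x+15,y,zt-26]])
print(project(p,X([t[0],370,150])).round(1))
s=least_squares(lambda v:(project(p,X(v))-obs).ravel(),[t[0],370,150]); print(s.x,s.cost)
E
```

```text
[466.99472081 343.67177412 125.03636388] 0.33912565698841685
[[276.  224.3]
 [357.5 223.3]
 [282.4 204.8]
 [350.7 204. ]]
[467.1532773  367.91202701 137.36231674] 12.5952805634341
```

View pics/w4b.png

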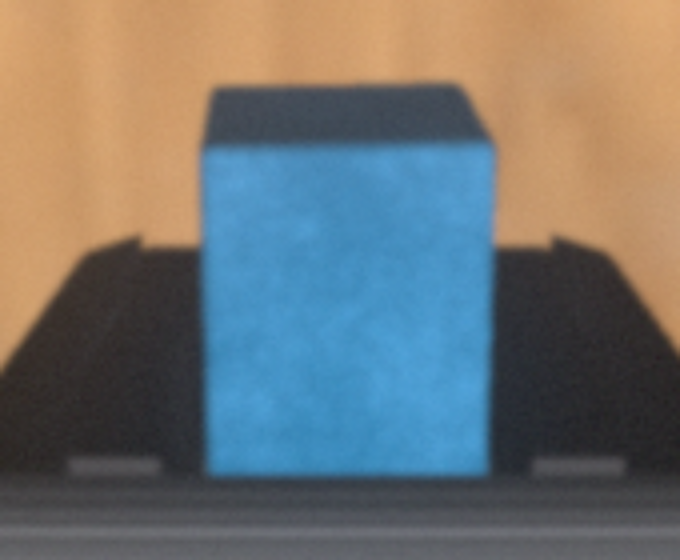

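The block slid about 13 mm before the grip took hold, so its underside sits about 14 mm below the fingertips. It is held level. I'll carry it over the bench block, check, and lower it until it touches.

```bash
python3 -m handwheel '[0,-40,3,0,0,0, 0,-90,7,0,0,0, 0,-140,11,0,0,0, 0,-190,15,-2,0,0, 0,-240,19,-4,0,0, 0,-285,23,-6,0,0, 20,-318,26,-6,0,0, 45,-326,26,-6,0,0, 60,-326,26,-6,0,0, 60,-326,26,-6,0,0]' 0
python3 -m handwheel '[0,0,0,0,0,0]' 0
python3 - <<'E'
from h import *
p=env.camera_params("wrist"); o,t,M=tool(); im=env.get_image("wrist"); cv2.imwrite("pics/w5.png",im[:,:,::-1])
print(o["clock"],t.round(1),M.round(3),o["width"])
im=env.get_image("side"); cv2.imwrite("pics/s5.png",cv2.resize(im[140:270,220:420],None,fx=4,fy=4,interpolation=2)[:,:,::-1])
E
```

```text
clock: 11.15
ee_pos: [487.0, 17.4, 63.1]
tool_rot: [0.704, -0.033, 0.708, 0.032]
force: [-0.4, -0.0, 0.0]
width: 0.345
clock: 11.25
ee_pos: [488.4, 18.5, 65.1]
tool_rot: [0.706, -0.033, 0.707, 0.033]
force: [-0.3, 0.6, -0.1]
width: 0.338
11.25 [488.4  18.5  65.1] [[-0.002 -0.092  0.996]
 [-0.     0.996  0.092]
 [-1.     0.    -0.002]] 0.33784685253606644
```

View pics/w5.png

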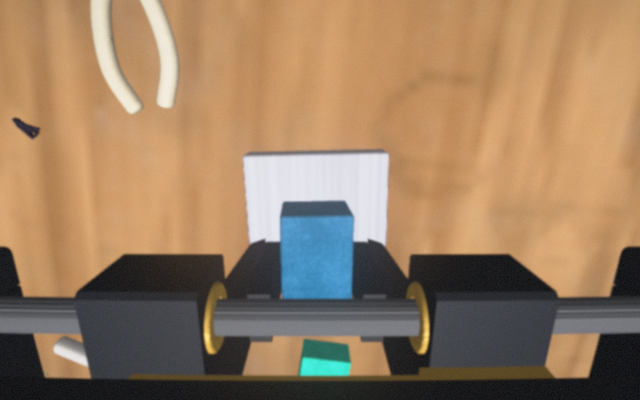

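View pics/s5.png

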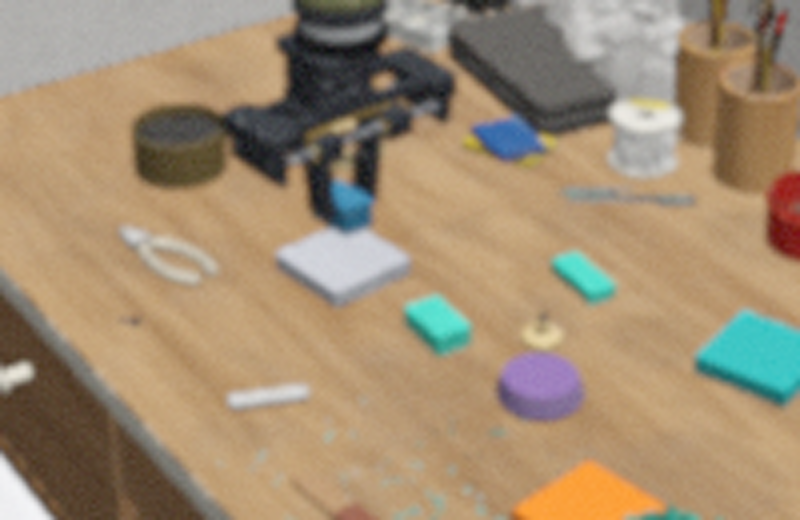

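The wrist view shows the bench block square to the jaws and centred with the grip at column 316. The thick block hangs below the fingertips, as estimated. I'll lower it and feel for contact near fingertip z=34.

```bash
python3 -m handwheel '[12,0,0,0,0,0, 22,0,0,0,0,0, 27,0,0,0,0,0, 27,0,0,0,0,0]' 0 | egrep "ee_pos|force"
for i in 1; do python3 -m handwheel '[2,0,0,0,0,0, 2,0,0,0,0,0]' 0 | egrep "ee_pos|force|width"
python3 -m handwheel '[1.5,0,0,0,0,0, 1.5,0,0,0,0,0]' 0 | egrep "ee_pos|force"
python3 -m handwheel '[1.5,0,0,0,0,0, 1.5,0,0,0,0,0]' 0 | egrep "ee_pos|force"; done
```

```text
ee_pos: [488.8, 18.2, 38.4]
force: [-0.1, -0.4, -0.0]
ee_pos: [489.2, 18.1, 36.9]
force: [0.8, 0.1, 0.8]
width: 0.34
ee_pos: [489.2, 18.0, 35.4]
force: [-0.3, 0.3, -0.6]
ee_pos: [489.2, 17.7, 34.3]
force: [-0.7, -0.6, 6.6]
```

Contact at z=34.3 with 6.6 N, as predicted. Releasing, then moving over to the thin block with a look at both.

```bash
python3 -m handwheel '[0,0,0,0,0,0, 0,0,0,0,0,0, 0,0,0,0,0,0, 0,0,0,0,0,0, -15,0,0,0,0,0, -50,0,0,0,0,0, -95,0,0,0,0,0, -140,0,0,0,0,0, -160,0,0,0,0,0]' 1
python3 -m handwheel '[0,-30,28,4,0,0, 0,-60,57,8,0,0, 0,-90,85,8,0,0, 0,-120,113,8,0,0, 0,-146,138,8,0,0, 0,-146,138,8,0,0, 0,-146,138,8,0,0]' 1
python3 - <<'E'
from h import *
o,t,M=tool(); p=env.camera_params("wrist"); im=env.get_image("wrist"); cv2.imwrite("pics/w6.png",im[:,:,::-1])
print(o["clock"],t.round(1),M.round(3),o["width"])
for n,z in dict(thin_block=14,thick_block=46,bench_block=20).items():
    for d in env.silhouettes("wrist",n)[:3]: print(n,rect(p,d["mask"],z),np.round(np.argwhere(d["mask"]).mean(0)[::-1]),round(d["conf"],2))
p=env.camera_params("top"); im=env.get_image("top"); cv2.imwrite("pics/t6.png",cv2.resize(im[120:260,230:430],None,fx=4,fy=4,interpolation=2)[:,:,::-1])
for n,z in dict(thick_block=46,bench_block=20,spirit_lamp=40).items():
    for d in env.silhouettes("top",n)[:3]: print(n,rect(p,d["mask"],z),np.round(np.argwhere(d["mask"]).mean(0)[::-1]),round(d["conf"],2))
E
```

```text
clock: 13.25
ee_pos: [490.3, 18.4, 197.2]
tool_rot: [0.708, -0.032, 0.705, 0.032]
force: [0.9, 1.2, 0.4]
width: 0.998
clock: 13.95
ee_pos: [639.4, -115.0, 193.1]
tool_rot: [0.706, 0.018, 0.707, -0.017]
force: [-0.6, -0.3, -0.6]
width: 1.0
13.95 [ 639.4 -115.   193.1] [[-0.001  0.049  0.999]
 [ 0.     0.999 -0.049]
 [-1.     0.    -0.001]] 1.0001913665846895
thin_block [ 644.  -102.6   62.2   27.5   86.9] [321. 164.] 0.82
thick_block [492.5  16.7  40.8  49.9  95.2] [120.  30.] 0.86
bench_block [489.9  15.6  85.8  75.    6.5] [142.  47.] 0.93
bench_block [ 691.1 -305.4   41.3   87.6  178.3] [371. 331.] 0.87
thick_block [488.   17.4  30.   45.1  96.1] [300. 205.] 0.5
thick_block [462.2 251.2  91.1  80.5  89.7] [215. 215.] 0.45
bench_block [ 710.  -418.5   83.1   86.2  100.4] [451. 128.] 0.89
bench_block [486.8  18.5  82.3  80.3   7. ] [300. 205.] 0.74
bench_block [ 694.1 -303.2   75.2   21.8   19.2] [411. 133.] 0.45
spirit_lamp [ 512.1 -189.7   57.2   30.7   11.8] [374. 196.] 0.63
```

View pics/w6.png

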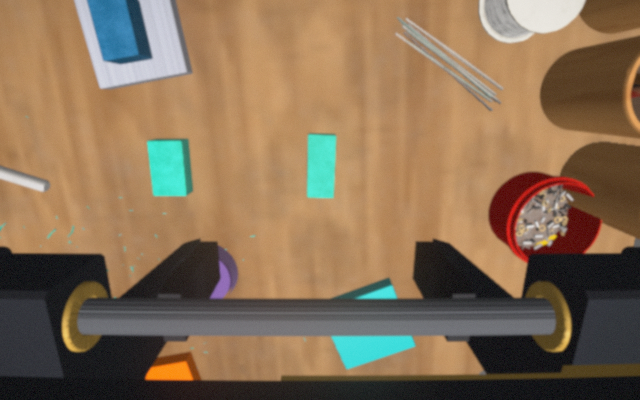

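View pics/t6.png

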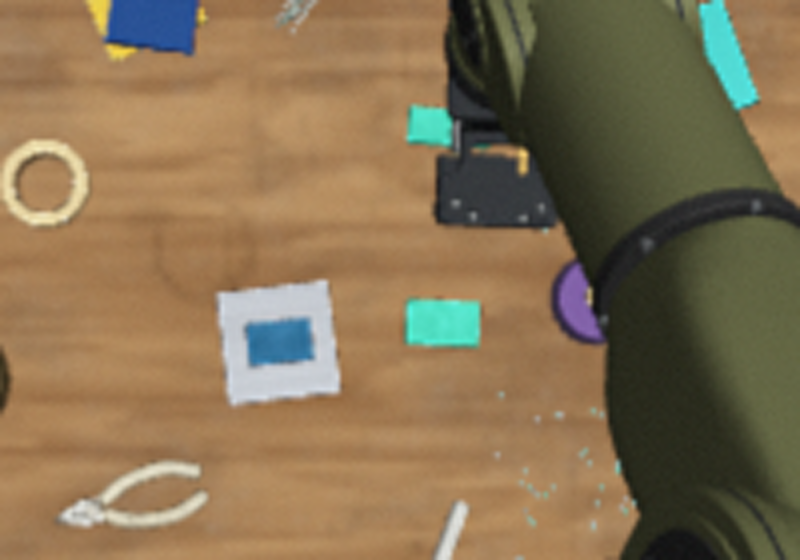

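The thick block sits flat at (488,17) on the bench block (488.5,19), turned 6°. The wrist view shows the thin block at (321,164), which gives (643.5,-103.5) with the length at 87°; the top view agrees. Grasping it with a longer close this time.

```bash
python3 -m handwheel '[40,11,3.5,0,0,0, 90,11,3.5,0,0,0, 135,11,3.5,0,0,0, 165,11,3.5,0,0,0, 180,11,3.5,0,0,0, 187,11,3.5,0,0,0, 190,11,3.5,0,0,0, 190,11,3.5,0,0,0]' 1 | egrep "ee_pos|force"
python3 -m handwheel '[0,0,0,0,0,0, 0,0,0,0,0,0, 0,0,0,0,0,0, 0,0,0,0,0,0, 0,0,0,0,0,0, 0,0,0,0,0,0, 0,0,0,0,0,0, 0,0,0,0,0,0, 0,0,0,0,0,0, 0,0,0,0,0,0]' 0
python3 -m handwheel '[0,0,0,0,0,0, 0,0,0,0,0,0, -10,0,0,0,0,0, -40,0,0,0,0,0, -80,0,0,0,0,0, -120,0,0,0,0,0, -120,0,0,0,0,0, -120,0,0,0,0,0]' 0
python3 - <<'E'
from h import *
o,t,M=tool(); p=env.camera_params("wrist"); im=env.get_image("wrist"); cv2.imwrite("pics/w7.png",im[:,:,::-1])
print(o["clock"],t.round(1),M.round(3),o["width"])
E
```

```text
ee_pos: [645.0, -103.9, 5.1]
force: [0.1, 0.1, -1.0]
clock: 16.15
ee_pos: [643.9, -103.9, 3.8]
tool_rot: [0.707, 0.017, 0.707, -0.017]
force: [-0.7, 0.3, -0.4]
width: 0.294
clock: 16.95
ee_pos: [644.4, -104.1, 125.4]
tool_rot: [0.708, 0.017, 0.706, -0.017]
force: [-1.6, 1.0, -1.2]
width: 0.296
16.95 [ 644.4 -104.1  125.4] [[ 0.002  0.048  0.999]
 [-0.001  0.999 -0.048]
 [-1.    -0.     0.002]] 0.29570568194047325
```

View pics/w7.png

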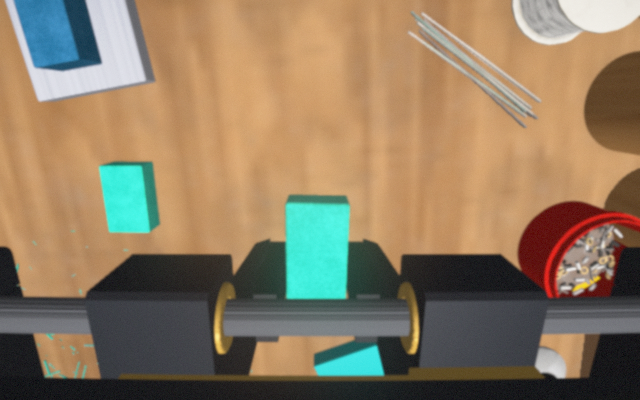

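The thin block is held level at 0.296 (26 mm), and its apparent width matches the expected height. I'll carry it over the thick block and check from near.

```bash
python3 -m handwheel '[0,25,-35,-2,0,0, 0,50,-70,-4,0,0, 0,75,-105,-6,0,0, 0,98,-138,-9,0,0, 0,110,-156,-9,0,0, 10,114,-161,-9,0,0, 40,114,-161,-9,0,0, 60,114,-161,-9,0,0, 60,114,-161,-9,0,0, 60,114,-161,-9,0,0]' 0
python3 - <<'E'
from h import *
o,t,M=tool(); p=env.camera_params("wrist"); im=env.get_image("wrist"); cv2.imwrite("pics/w8.png",im[:,:,::-1])
print(o["clock"],t.round(1),M.round(3),o["width"])
# expected outlines: thick block top (488.6,18,z46) and thin top, for checking
def box(c,hx,hy,z,a):
    r=np.radians(a); return [[c[0]+sx*hx*np.cos(r)-sy*hy*np.sin(r),c[1]+sx*hx*np.sin(r)+sy*hy*np.cos(r),z] for sx,sy in((1,1),(-1,1))]
print("thick +y top edge",project(p,box((488.6,18),15,23,46,6)).round(1),"bench",project(p,box((488.6,19),40,40,20,6)).round(1))
E
```

```text
clock: 18.0
ee_pos: [487.7, 17.6, 63.2]
tool_rot: [0.705, -0.039, 0.707, 0.038]
force: [0.2, -0.2, -1.2]
width: 0.295
18.0 [487.7  17.6  63.2] [[-0.002 -0.109  0.994]
 [-0.001  0.994  0.109]
 [-1.    -0.    -0.002]] 0.29481122395984954
thick +y top edge [[351.6 201.2]
 [289.4 200.9]] bench [[394.4 156.6]
 [246.6 155.7]]
```

View pics/w8.png

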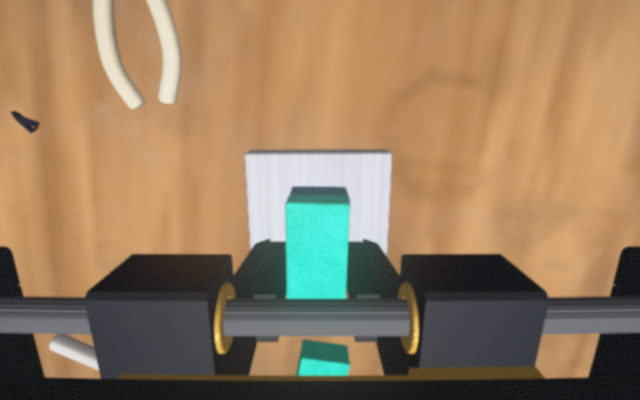

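The bench block's edge shows at row 153, columns 245–391, within 1–2 mm of the projection. Alignment is good, so I'll lower to contact near z=50.

```bash
python3 -m handwheel '[6,0,0,0,0,0, 10,0,0,0,0,0, 12,0,0,0,0,0, 12,0,0,0,0,0]' 0 | egrep "ee_pos|force"
python3 -m handwheel '[1.5,0,0,0,0,0, 1.5,0,0,0,0,0]' 0 | egrep "ee_pos|force"
python3 -m handwheel '[1,0,0,0,0,0, 1,0,0,0,0,0]' 0 | egrep "ee_pos|force"
```

```text
ee_pos: [488.5, 17.6, 51.7]
force: [0.2, -1.3, 0.4]
ee_pos: [488.6, 17.7, 50.3]
force: [-0.1, -0.1, -0.5]
ee_pos: [488.7, 17.7, 49.9]
force: [-0.6, 0.3, 5.5]
```

Contact at 49.9 with 5.5 N. Releasing, rising, and moving over the tape roll with the jaws turned a quarter.

```bash
python3 -m handwheel '[0,0,0,0,0,0, 0,0,0,0,0,0, 0,0,0,0,0,0, 0,0,0,0,0,0, -10,0,0,0,0,0, -40,0,0,0,0,0, -85,0,0,0,0,0, -130,0,0,0,0,0, -150,0,0,0,0,0]' 1
python3 -m handwheel '[0,15,13,-8,0,0, 0,30,26,-16,0,0, 0,46,39,-24,0,0, 0,61,52,-32,0,0, 0,76,66,-40,0,0, 0,92,79,-48,0,0, 0,107,92,-56,0,0, 0,122,105,-64,0,0, 0,138,118,-72,0,0, 0,153,131,-80,0,0]' 1
python3 -m handwheel '[0,0,0,-8,0,0, 0,0,0,-10,0,0, 0,0,0,-10,0,0]' 1 | grep ee_pos
python3 - <<'E'
from h import *
o,t,M=tool(); p=env.camera_params("wrist"); im=env.get_image("wrist"); cv2.imwrite("pics/w9.png",im[:,:,::-1])
print(o["clock"],t.round(1),M.round(3),o["joint_pos"].round(2))
for n,z in dict(tape_roll=18,lighter=12).items():
    for d in env.silhouettes("wrist",n)[:3]: print(n,rect(p,d["mask"],z),np.round(np.argwhere(d["mask"]).mean(0)[::-1]),round(d["conf"],2))
p=env.camera_params("top"); im=env.get_image("top"); cv2.imwrite("pics/t9.png",cv2.resize(im[120:260,230:430],None,fx=4,fy=4,interpolation=2)[:,:,::-1])
for n,z in dict(thin_block=60,thick_block=46,bench_block=20).items():
    for d in env.silhouettes("top",n)[:3]: print(n,rect(p,d["mask"],z),np.round(np.argwhere(d["mask"]).mean(0)[::-1]),round(d["conf"],2))
E
```

```text
clock: 19.75
ee_pos: [489.7, 18.2, 203.4]
tool_rot: [0.708, -0.038, 0.704, 0.039]
force: [1.5, 0.2, -0.7]
width: 0.999
clock: 20.75
ee_pos: [602.3, 184.3, 200.0]
tool_rot: [0.515, -0.485, 0.515, 0.485]
force: [0.1, 0.1, -0.0]
width: 0.996
ee_pos: [601.9, 183.7, 199.7]
21.05 [601.9 183.7 199.7] [[-0.    -0.994 -0.109]
 [-0.    -0.109  0.994]
 [-1.     0.    -0.   ]] [ 0.1   0.89 -0.94  1.57  0.78  1.09  0.64]
tape_roll [601.6 188.9  61.1  61.    6.3] [321. 179.] 0.85
lighter [602.1 288.5  78.1  24.7  14.5] [422. 188.] 0.75
lighter [603.2 189.   63.1  62.3  51. ] [321. 179.] 0.31
bench_block [ 683.7 -275.9   79.7   84.1  108.3] [401. 137.] 0.72
bench_block [ 709.3 -418.9   80.1   84.7  100.2] [451. 128.] 0.62
bench_block [ 455.2 -351.8   80.7   85.8   99.1] [429. 216.] 0.57
```

View pics/w9.png

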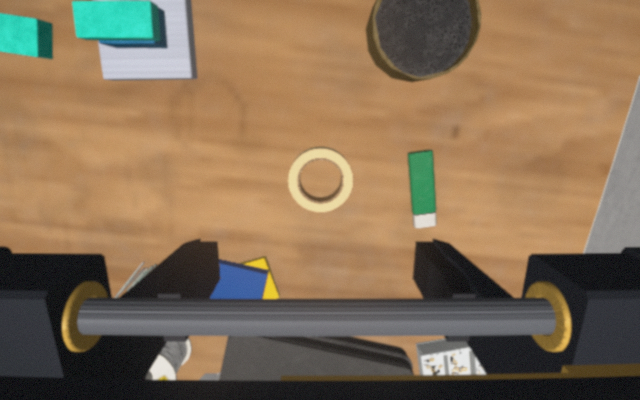

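View pics/t9.png

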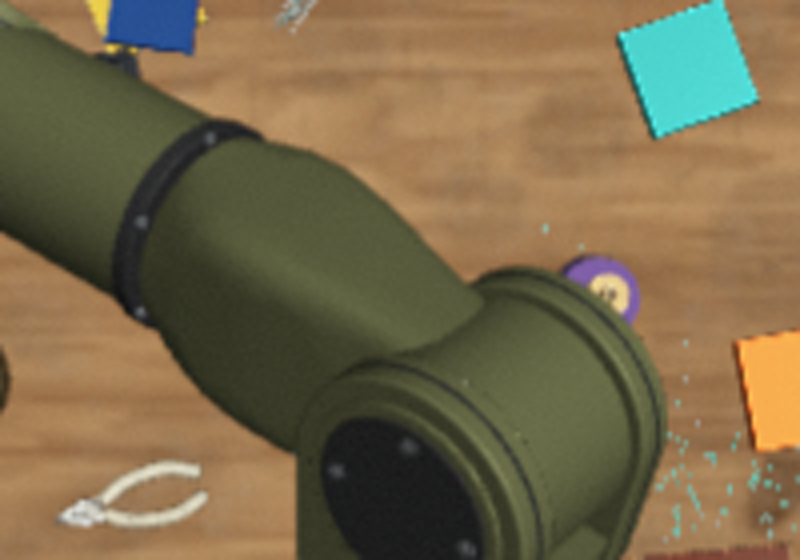

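The wrist view shows the tape at (321,179) and the lighter at (422,188), with room between them for the finger. The stack at (115,20) looks square. Tape y differs between views (184 and 189), so I'll use 187, which the closing jaws will centre.

```bash
python3 -m handwheel '[40,-1,3,0,0,0, 90,-1,3,0,0,0, 140,-1,3,0,0,0, 170,-1,3,0,0,0, 185,-1,3,0,0,0, 192,-1,3,0,0,0, 195,-1,3,0,0,0, 195,-1,3,0,0,0]' 1 | egrep "ee_pos|force"
python3 -m handwheel '[0,0,0,0,0,0, 0,0,0,0,0,0, 0,0,0,0,0,0, 0,0,0,0,0,0, 0,0,0,0,0,0, 0,0,0,0,0,0, 0,0,0,0,0,0, 0,0,0,0,0,0]' 0 
python3 -m handwheel '[0,0,0,0,0,0, 0,0,0,0,0,0, -10,0,0,0,0,0, -40,0,0,0,0,0, -70,0,0,0,0,0, -70,0,0,0,0,0, -70,0,0,0,0,0]' 0 | egrep "ee_pos|force|width"
python3 - <<'E'
from h import *
o,t,M=tool(); p=env.camera_params("wrist"); im=env.get_image("wrist"); cv2.imwrite("pics/w10.png",im[:,:,::-1])
print(o["clock"],t.round(1),M.round(3),o["width"])
for d in env.silhouettes("wrist","tape_roll")[:2]: print(rect(p,d["mask"],84+5),d["conf"])
E
```

```text
ee_pos: [603.7, 187.8, 5.6]
force: [0.1, 0.6, -0.3]
clock: 23.0
ee_pos: [603.1, 187.3, 4.9]
tool_rot: [-0.472, 0.527, -0.472, -0.526]
force: [-1.2, -0.8, 5.1]
width: 0.694
ee_pos: [602.9, 187.0, 74.7]
force: [0.4, -0.1, -1.7]
width: 0.698
23.7 [602.9 187.   74.7] [[ 0.001 -0.994 -0.109]
 [-0.    -0.109  0.994]
 [-1.    -0.001 -0.   ]] 0.6975837756829556
[590.4 186.   46.3  60.7  96.3] 0.59
[576.6 248.3  49.7  15.9  14.8] 0.55
```

View pics/w10.png

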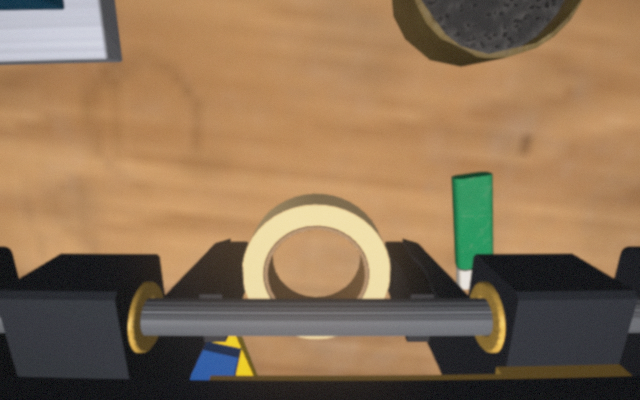

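The tape is held at 0.698 (61 mm), and its near rim at (317,205) puts its centre on the fingertips. Carrying it to (584,29) and setting it down.

```bash
python3 -m handwheel '[0,10,-45,0,0,0, 0,21,-90,0,0,0, 0,32,-135,0,0,0, 0,36,-152,0,0,0, 0,36,-155,0,0,0, 20,36,-155,0,0,0, 45,36,-155,0,0,0, 60,36,-155,0,0,0, 66,36,-155,0,0,0, 69,36,-155,0,0,0]' 0
python3 -m handwheel '[0,0,0,0,0,0, 0.5,0,0,0,0,0]' 0 | egrep "ee_pos|force"
python3 -m handwheel '[0,0,0,0,0,0, 0,0,0,0,0,0, 0,0,0,0,0,0, 0,0,0,0,0,0, -10,0,0,0,0,0, -40,0,0,0,0,0, -85,0,0,0,0,0, -130,0,0,0,0,0, -170,0,0,0,0,0]' 1
python3 -m handwheel '[-30,0,50,0,0,0, -40,0,100,0,0,0, -40,0,150,0,0,0, -40,0,200,0,0,0, -40,0,250,0,0,0, -40,0,300,0,0,0, -40,0,320,0,0,0, -40,0,320,0,0,0]' 1 | egrep "clock|ee_pos|force"
python3 - <<'E'
from h import *
p=env.camera_params("top"); im=env.get_image("top"); cv2.imwrite("pics/t11.png",cv2.resize(im[120:260,190:400],None,fx=3.8,fy=3.8,interpolation=2)[:,:,::-1])
for n,z in dict(thin_block=60,thick_block=46,middle_block=20,bench_block=20,tape_roll=18,lighter=12,snips=11).items():
    for d in env.silhouettes("top",n)[:3]: print(n,rect(p,d["mask"],z),np.round(np.argwhere(d["mask"]).mean(0)[::-1]),round(d["conf"],2))
im=env.get_image("side"); cv2.imwrite("pics/s11.png",cv2.resize(im[140:270,220:420],None,fx=4,fy=4,interpolation=2)[:,:,::-1])
E
```

```text
clock: 24.8
ee_pos: [583.6, 30.4, 4.8]
tool_rot: [0.472, -0.526, 0.472, 0.527]
force: [-4.0, -0.5, 13.8]
width: 0.691
ee_pos: [584.5, 29.6, 5.6]
force: [-0.4, 0.1, -0.4]
clock: 25.9
ee_pos: [583.8, 29.6, 177.7]
tool_rot: [-0.472, 0.527, -0.471, -0.527]
force: [1.4, 0.1, 0.4]
width: 0.996
clock: 26.7
ee_pos: [545.8, 353.7, 216.2]
force: [-1.4, 0.1, -0.5]
thin_block [489.6  12.3  47.1  22.2  89.7] [302. 204.] 0.59
thin_block [581.5  28.6  52.8  61.4 179.8] [294. 170.] 0.4
middle_block [501.8 -98.9  48.8  28.7  89.7] [341. 200.] 0.75
bench_block [ 708.1 -418.3   85.6   87.   102.3] [450. 128.] 0.85
bench_block [ 684.3 -274.7   79.6   82.4  108.2] [401. 136.] 0.83
bench_block [ 454.7 -351.6   80.7   85.2   99.2] [429. 216.] 0.58
tape_roll [582.9  28.2  57.4  57.6 179.8] [296. 172.] 0.8
lighter [6.188e+02 2.915e+02 4.040e+01 2.830e+01 3.000e-01] [204. 160.] 0.43
```

View pics/t11.png

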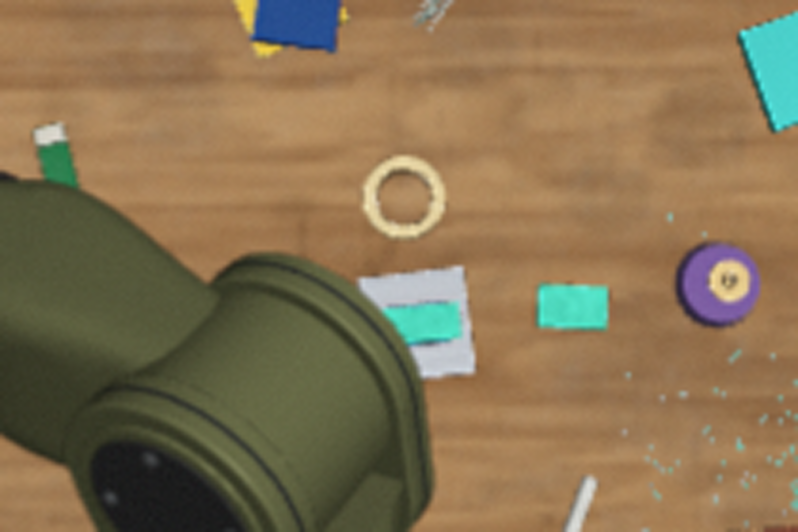

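View pics/s11.png

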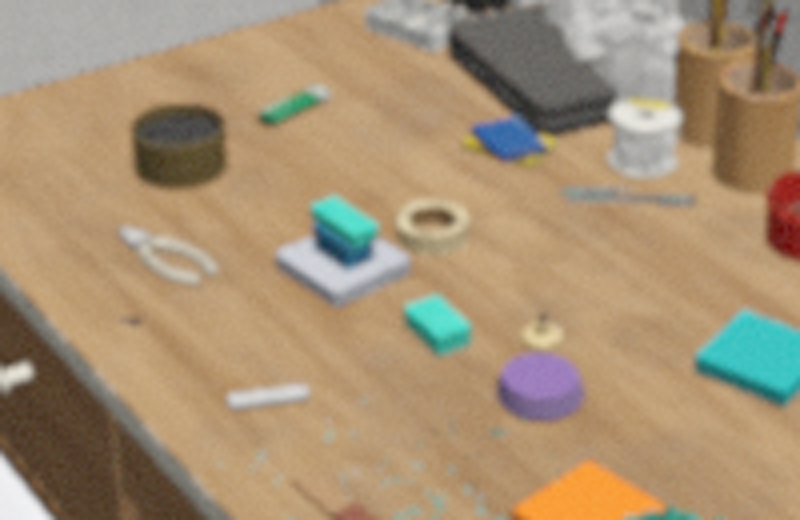

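Everything looks in place. In the bench block's frame the tape is at about (95, 0) mm and the middle block is 0 mm off the line, 118 mm out. As a last check I'll overlay the planned outlines on the side view and compare the lighter and snips with the start picture.

```bash
python3 - <<'E'
from h import *
im=env.get_image("side"); p=env.camera_params("side"); r=np.radians(6)
k=4; big=cv2.resize(im[170:230,280:350],None,fx=8,fy=8,interpolation=2)
Rz=np.array([[np.cos(r),-np.sin(r)],[np.sin(r),np.cos(r)]])
for c,hx,hy,zs,col in(((488.7,18),13,30,(46,60),(255,0,0)),((488.6,18),15,23,(20,46),(255,255,0)),((488.5,19),40,40,(20,),(255,0,255))):
    for z in zs:
        q=[[*(np.array(c)+Rz@[sx*hx,sy*hy]),z] for sx,sy in((1,1),(1,-1),(-1,-1),(-1,1))]
        u=(project(p,q)-[280,170]+.5)*8
        cv2.polylines(big,[u.astype(np.int32)],True,col,1)
cv2.imwrite("pics/s12.png",big[:,:,::-1])
a=cv2.imread("pics/side0.png")[:,:,::-1]
for n in("lighter","snips"):
    for d in env.silhouettes("side",n)[:1]:
        m=d["mask"]; ys,xs=np.where(m); print(n,xs.mean().round(1),ys.mean().round(1),d["conf"])
        s=np.s_[ys.min()-4:ys.max()+5,xs.min()-4:xs.max()+5]
        g=[cv2.cvtColor(np.ascontiguousarray(v[s]),cv2.COLOR_RGB2GRAY).astype(np.float32) for v in(a,im)]
        print(" shift px",cv2.phaseCorrelate(*g))
E
```

```text
snips 256.8 201.5 0.72
 shift px ((-0.059432471447735225, -0.007643530886985772), 1.021852787832419)
```

View pics/s12.png

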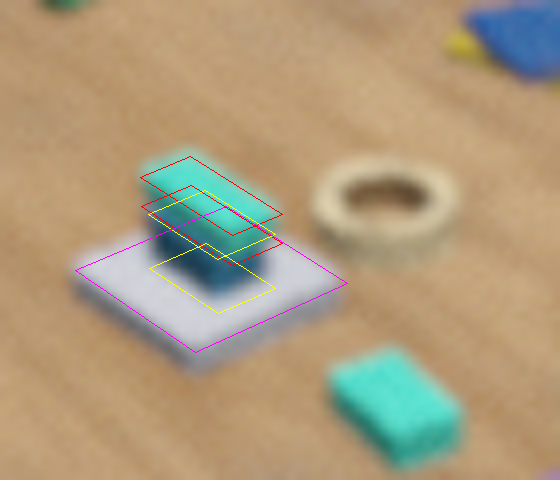

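The side overlay puts the bench block within about 1 px. The thick and thin blocks lie 1–2 px (about 3–4 mm) from plan and agree with each other to 1–2 mm, all within tolerance. The snips moved 0.06 px. The lighter was not detected here, but in s11 it is at (294,166), where it was in side0. Handing in.

```bash
python3 -c "
from bench import env
o=env.get_obs(); print(o['clock'],o['ee_pos'],o['width']); print(env.job_done())"
```

```text
27.3 [549.30085247 346.80468519 214.84133435] 0.9984749235680479
the job is handed in; nothing more can be done
None
```

The job is handed in at 27.3 s: all four pieces are laid out and released, and the gripper was open and well clear at hand-in.

**What my last checks showed:**
- **Thick block:** flat on the bench block, about 1–4 mm from its middle.
- **Thin block:** flat on the thick block, lengths in line, centres about 1–2 mm apart.
- **Middle block:** flat on the desk at (501,-98), about 0 mm off the line and 118 mm from the bench block. The lamp should be about the same distance away: I took its place from the given spacing and only roughly checked it in the pictures.
- **Tape roll:** flat, 95 mm behind the bench block's centre (about 24 mm clear of its far side) and within 1 mm of the middle.
- **Snips:** no measurable movement in the side view.

**What went wrong or disagreed:**
- The thick block slid about 13 mm down in the jaws because I lifted before the grip had closed. I measured this in a picture and set the block down by feel.
- The middle block was gripped about 15 mm off centre, and I allowed for that when placing it.
- The two views of the tape differed by 5 mm before I picked it up.
- In the side overlay the stack appeared about 3–4 mm further from the camera than planned, which is within tolerance.
- The arm hid the thin block from the last top view, so the stack was judged from the side view and the release positions.
- The network did not find the lighter in the last side picture. By eye it is at the same pixel as at the start, about (294,166), and before the tape was picked up it measured within about 1 mm of its starting place.

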